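# Push the slicer's catch tray home and snap its locking lever over

### The arm

A 6-joint arm with a two-finger parallel gripper is mounted at the origin on the work surface. World frame = base frame: x ahead of the robot, y to its left, z up, the work surface at z = 0. Lengths are in m, angles in rad, forces in N, time in s.
With the tool pointing down it reaches from about 0.3 to 0.85 m from the base axis. Payload 4.2 kg.
Tool frame: the origin (TCP) lies midway between the tips of the shut fingers; the grasp point (between the pads) lies 19 mm behind it (grasp_offset is the distance from the TCP to the grasp point, in m); x points along the fingers, z is the direction in which the jaws open and shut, and the axes are right-handed (so a half turn about x gives the same grasp; the last joint's range is limited). The gripper opens to 91 mm and grips with 3 to 60 N. Pads are 32 mm wide; open, the fingers measure 118 mm over their backs; the gripper's body (76 mm by 178 mm) begins 60 mm behind the grasp point.
Start: joints at [1.328, 0.32, 1.565, -0, 1.257, -0.02], TCP at [0.127, 0.561, 0.214] pointing down, gripper open.
Joint ranges: [-3.11, 3.11], [-0.84, 2.01], [0.21, 2.61], [-1.34, 4.49], [0.05, 2.63], [-2.56, 2.56]. Speed limits (rad/s): [2.57, 2.57, 3.14, 3.14, 3.14, 3.14].

### API

Orientations are given as a unit quaternion [x, y, z, w].
In Python, from plant import state, capture, calibration, job_done, spot_in, grasp_offset gives the robot as it stands.
- The arm moves only by the tool jog_arm, never from a script. Its argument "increments" is a list of rows, each a list of 5 numbers: the shift along the tool's x, y, z in cm, then the turn about the tool's x in rad, then the opening, from -1 (shut) to 1 (fully open), so that 0 is half open. A call has 1 to 10 rows; each row is the pose to reach, as a shift and turn from the pose commanded when the call began, along the tool's axes at that moment; what a row does not reach only later rows make up. A row lasts 1/8 s, in which the tool goes at most 62.5 mm and 10.7 degrees, less where a joint would pass 70% of its speed; a pose out of reach is approached as far as the arm can. A call with a gripper value outside its range is refused whole. The fingers move at their own pace and stop on an object; "grip_force" is the grip in N (left out, the last holds). Time passes only in rows, so rows that repeat a pose let the fingers close. It gives the time, the measured TCP pose, the force and the opening at its end, in the units of the state.
- state(): the state, without advancing time (a new reading comes with each control period).
- capture(name): name is "side" or "top"; returns the picture (480x640x3 uint8, red, green, blue); there is no depth.
- calibration(name): a dict with "camera_matrix" (3x3 intrinsics, pixels), "D" ([k1, k2, p1, p2, k3] as OpenCV has them; the pictures are not rectified), "world_from_camera" (4x4, takes a point from camera to world coordinates). Camera axes: x right, y down, z forward; pixel columns grow to the right and rows downward; lengths in m; the calibration is good to about 2 mm. A picture is of the moment at which its call begins. calibration takes no time and is no camera call.
- job_done(): hands the job in, once; it reports no verdict.
Trained networks look in the newest picture that a camera, given by its name, has taken for a name from the list of things; names that differ only in an ending like _2 or _b are one class to them, and where a whole thing is asked for, a point or a joint stands for the part that bears it (a point fixed in the world has none). Each returns a list of dicts, best first, with "score" (0 to 1); they miss things now and then, are a little off and sometimes report something else, mostly with a low value. They report only what shows in the picture. A call takes as long as a camera call. They do not tell look-alikes from the thing itself.
- spot_in(camera, label): "extent" ([centre column, centre row, width, height] in pixels, round what is visible of it).
The state is a dict: "t": time; "q": joint angles; "dq": joint speeds; "joint_efforts": joint torques, N m; "ee_pos": TCP position; "tool_rot": TCP orientation; "force": force on the tool from outside, world axes, zero at the start; "wrist_torque": the same for the moment, N m; "opening": opening from 0.0 (shut) to 1.0 (fully open).
Only numpy, scipy, OpenCV 4.12 (cv2) and the standard library are available. Lean on these libraries where they do the work, as an engineer would, in place of code of your own. Each camera call takes 0.05 s, during which the arm holds its last target. There are 200 camera calls.

### The job

Get the vegetable slicer ready for work: with the fingertips, push the steel catch tray along its rails until it is fully home against the stop under the slicer's chute, and then flip the locking lever beside the rails over its centre, towards the slicer, until it snaps across and locks the tray in. Only push: the tray stays flat on the counter and is never lifted. Leave the bowl, the salt jar, the soap bottle and the mug where they stand.

Things in the scene. Friction and masses are not known exactly. Their poses are not given: they have to be found in the camera images.
- slicer: White bench slicer, fixed, yaw within 0.3 rad. Origin: on the counter, where the tray's origin lies when home. Its y axis runs along the rails away from the machine: the tray is pushed to -y. Offsets below are in this frame, mm. Housing 200 x 200, y -105 to -305, 300 high, hopper to 420; cutter head and chute overhang the rails at y below -40, from 105 up.
- rail_end (a point): Point midway between the open (outer) ends of the two tray rails, at y 240, level with their tops. The steel rails are 20 high, 13 thick, inner faces at x -73 and +73 (146 apart), from y -110 to +240.
- tray_stop (a point): Middle of the top edge of the stop pad under the chute, at y -96.5, 30 up, where the tray's inner end wall rests when the tray is home.
- tray: Loose open steel tray, 140 (x) x 193 (y) x 40 mm high, walls 3 mm, about 0.35 kg (may vary by a third), standing on the counter between the rails with 3 mm play each side. Origin: centre of its underside; axes as the slicer's. It starts 70 to 120 mm out from home along the rails and slides with light friction (1 to 5 N).
- tray_end (a point): Middle of the top edge of the tray's outer end wall (the end away from the slicer): 96.5 mm along the tray's y from its origin, 40 mm up. The upright wall beneath it is where to push.
- lock_lever (a joint): Lever angle, rad. 0 = open (always so at the start): leaning 43 degrees from vertical, away from the machine (slicer +y). 1.5 = locked: leaning 43 degrees towards it (-y). Upright at 0.75. An over-centre spring drives it to the nearer end, so it snaps over once pushed past upright; 3 to 4 N at the tip starts it, less as it nears upright.
- lever_hinge (a point): Centre of the lever's hinge, fixed on the slicer at x 103.5, y 136, 35 up, just outside the +x rail. Hinge axis along slicer x. It sits between two dark steel cheeks, 46 high, 32 long in y, spanning x 86 to 121; the lever stands up between them and swings along y.
- lever_tip (a point): Centre of the rounded end of the lever's black grip, 85 mm from the hinge, at x 103.5. The grip is 18 mm thick over the last 30 mm; the rest is a 10 mm steel rod. Open: 58 mm to the +y side of the hinge, 97 up; upright: 120 up; locked: 58 mm to the -y side, 97 up.
- crossbar (a point): Free end, at x 47.5, of the 10 mm steel crossbar that turns with the lever on a 28 mm arm and reaches over the +x rail into the tray's way (to x 42). Lever open: its axis is 63 up and the tray passes below. Locked: 32 up, 3 mm behind the end wall of the tray when home; if the tray is not home it comes down on the tray.
- bowl: Bystander: loose steel bowl, 150 mm across, 60 mm high. Origin: centre of its underside.
- salt: Bystander: loose white salt jar with grey lid, 64 mm across, 120 mm high. Origin: centre of its underside.
- soap: Bystander: loose yellow soap bottle, 60 mm across, 190 mm high. Origin: centre of its underside.
- mug: Bystander: loose white mug, 80 mm across, 90 mm high, with a handle. Origin: centre of its underside.
Things that resemble listed ones, but are neither listed nor needed, are in the scene too. What is shaped like the tray but red or yellow is not meant.

How it is judged:
By the outcome, as a careful person would: the job done as asked, in the order asked, and still so for the second after the job is handed in, with the robot touching nothing.
It also fails if it takes over 45 s, if anything falls off the work surface, if the arm or the gripper's body presses on something with over 40 N, if the wrist force passes 120 N, or if a joint passes its speed limit or range.

## Working session

There is one attempt and no reset: what is moved stays moved. The work goes in short steps, Python scripts to look and compute and a tool call to move; the robot and the scene stay as the last step left them, time stands still between calls to the robot, and variables do not carry over. Pictures are saved under pics/ and viewed, on a budget of 10 in all, crops included, one or two more only if the job needs it, and the job is handed in when it is done.

Besides the shell and the picture viewer there is one more tool, called after "Request:" as a command line: name --pt "numbers of a row" for each row, then --argument value for the rest. jog_arm: Moves the arm, as the interface text tells. Its arguments: {"type":"object","properties":{"increments":{"type":"array"},"grip_force":{"type":"number"}},"required":["increments"]}

```bash
mkdir -p pics; cat > h.py <<'E'
import numpy as np, cv2
from plant import *
def ray(cam,px):
    c=calibration(cam);K=np.array(c["camera_matrix"]);D=np.array(c["D"]);T=np.array(c["world_from_camera"])
    u=cv2.undistortPoints(np.array([[px]],float),K,D)[0,0]
    return T[:3,3],T[:3,:3]@np.array([u[0],u[1],1.])
def atz(cam,px,z):
    o,d=ray(cam,px);return o+d*(z-o[2])/d[2]
def tri(pa,pb,a="side",b="top"):
    o1,d1=ray(a,pa);o2,d2=ray(b,pb);d1/=np.linalg.norm(d1);d2/=np.linalg.norm(d2)
    s=np.linalg.lstsq(np.c_[d1,-d2],o2-o1,rcond=None)[0]
    p,q=o1+s[0]*d1,o2+s[1]*d2
    return (p+q)/2,np.linalg.norm(p-q)
def proj(cam,P):
    c=calibration(cam);K=np.array(c["camera_matrix"]);D=np.array(c["D"]);T=np.linalg.inv(np.array(c["world_from_camera"]))
    return cv2.projectPoints(np.array(P,float).reshape(-1,1,3),cv2.Rodrigues(T[:3,:3])[0],T[:3,3],K,D)[0][:,0]
def save(cam,name):
    im=capture(cam);cv2.imwrite(f"pics/{name}.png",im[:,:,::-1]);return im
E
python3 - <<'E'
from h import *
np.set_printoptions(precision=3,suppress=True)
for c in("top","side"):
    save(c,c+"0")
    print(c,np.array(calibration(c)["world_from_camera"]))
    for l in("tray","tray_end","rail_end","tray_stop","lever_hinge","lever_tip","crossbar","lock_lever","slicer","bowl","salt","soap","mug"):
        print(l,[(round(r["score"],2),np.round(r["extent"]).tolist()) for r in spot_in(c,l)[:3]])
s=state();print(s["t"],s["ee_pos"],s["tool_rot"],grasp_offset if not callable(grasp_offset) else grasp_offset())
E
```

```text
top [[ 0.02  -0.998  0.06   0.431]
 [-1.    -0.02  -0.002  0.033]
 [ 0.004 -0.06  -0.998  1.402]
 [ 0.     0.     0.     1.   ]]
tray [(0.95, [467.0, 369.0, 91.0, 73.0]), (0.71, [326.0, 256.0, 103.0, 84.0]), (0.66, [201.0, 152.0, 101.0, 70.0])]
tray_end [(0.79, [327.0, 256.0, 99.0, 87.0]), (0.79, [470.0, 368.0, 90.0, 74.0]), (0.68, [202.0, 148.0, 95.0, 75.0])]
rail_end [(0.72, [408.0, 228.0, 293.0, 159.0])]
tray_stop [(0.56, [409.0, 228.0, 295.0, 161.0])]
lever_hinge [(0.92, [408.0, 225.0, 295.0, 160.0])]
lever_tip [(0.77, [293.0, 224.0, 41.0, 26.0])]
crossbar [(0.61, [292.0, 224.0, 36.0, 28.0]), (0.28, [326.0, 255.0, 100.0, 84.0])]
lock_lever [(0.63, [292.0, 224.0, 39.0, 32.0])]
slicer [(0.58, [408.0, 226.0, 291.0, 154.0])]
bowl [(0.88, [209.0, 316.0, 63.0, 67.0])]
salt [(0.98, [343.0, 145.0, 26.0, 36.0])]
soap [(0.94, [194.0, 243.0, 36.0, 28.0])]
mug [(0.75, [399.0, 124.0, 51.0, 40.0]), (0.46, [408.0, 227.0, 297.0, 162.0])]
side [[ 0.255  0.783 -0.567  1.237]
 [ 0.967 -0.217  0.136 -0.139]
 [-0.017 -0.583 -0.812  1.109]
 [ 0.     0.     0.     1.   ]]
tray [(0.75, [459.0, 289.0, 97
[... 170 characters left out ...]
5, [462.0, 288.0, 96.0, 67.0])]
rail_end [(0.95, [244.0, 256.0, 262.0, 173.0])]
tray_stop [(0.86, [245.0, 257.0, 264.0, 173.0])]
lever_hinge [(0.8, [246.0, 257.0, 265.0, 175.0])]
lever_tip [(0.57, [351.0, 248.0, 39.0, 29.0])]
crossbar [(0.8, [351.0, 244.0, 38.0, 28.0]), (0.37, [245.0, 255.0, 261.0, 173.0])]
lock_lever [(0.65, [351.0, 244.0, 42.0, 23.0])]
slicer [(0.6, [245.0, 253.0, 261.0, 176.0])]
bowl [(0.84, [395.0, 174.0, 54.0, 40.0])]
salt [(0.71, [333.0, 317.0, 28.0, 51.0]), (0.21, [352.0, 243.0, 39.0, 29.0])]
soap [(0.9, [431.0, 203.0, 27.0, 60.0])]
mug [(0.96, [285.0, 355.0, 47.0, 50.0]), (0.39, [316.0, 235.0, 94.0, 71.0])]
1.4 [0.127 0.561 0.214] [-0.441  0.552  0.441  0.552] 0.0188
```

View pics/top0.png

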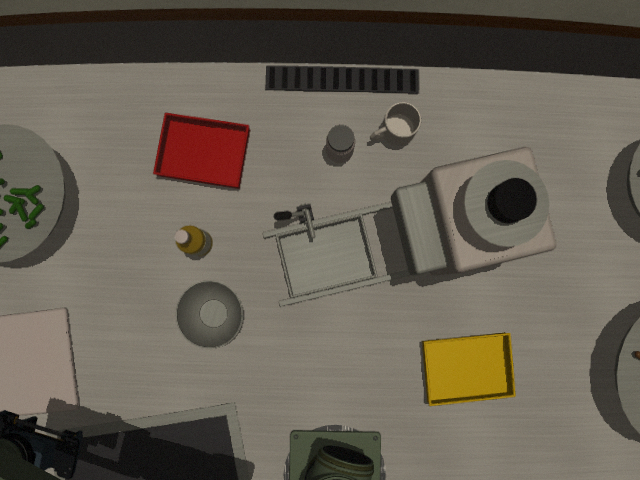

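View pics/side0.png

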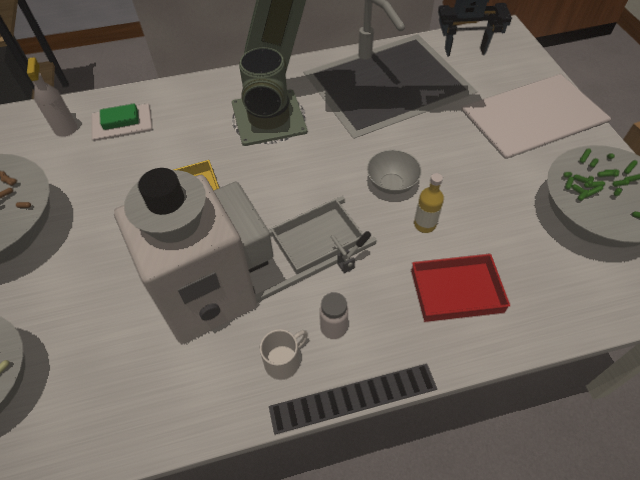

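Top picture: the steel tray is at about (326,256) between the rails. The rail ends are near (264,235) and (281,304), the lever grip is at (283,215), and the slicer is at right. The side picture shows the same: grip at (364,240), tray at (316,236). Red and yellow trays are decoys. I'll zoom in for precise points.

```bash
python3 - <<'E'
import cv2
for n,(x,y,w,h),s in(("top",(255,195,160,120),5),("side",(240,190,160,120),5)):
    im=cv2.imread(f"pics/{n}0.png")[y:y+h,x:x+w]
    cv2.imwrite(f"pics/{n}0z.png",cv2.convertScaleAbs(cv2.resize(im,None,fx=s,fy=s,interpolation=cv2.INTER_CUBIC),alpha=1.3))
E
```

```text
(no output)
```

View pics/top0z.png

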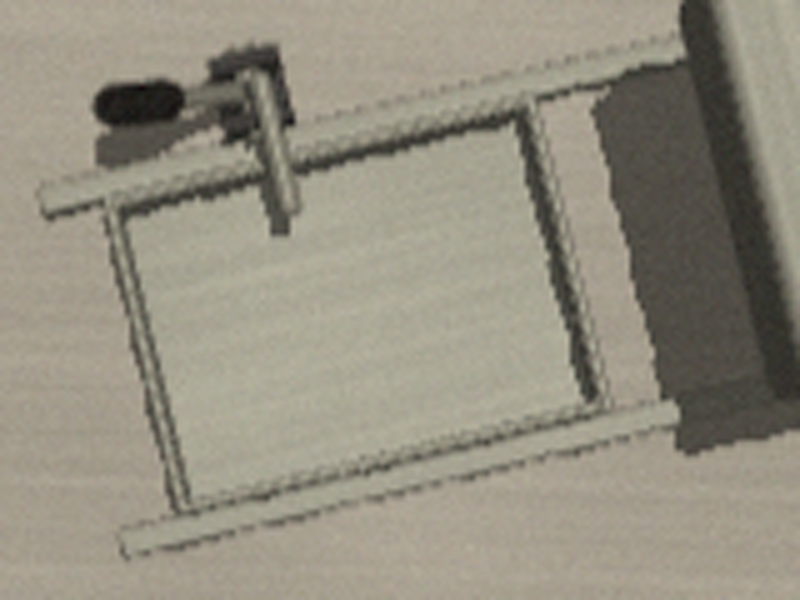

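View pics/side0z.png

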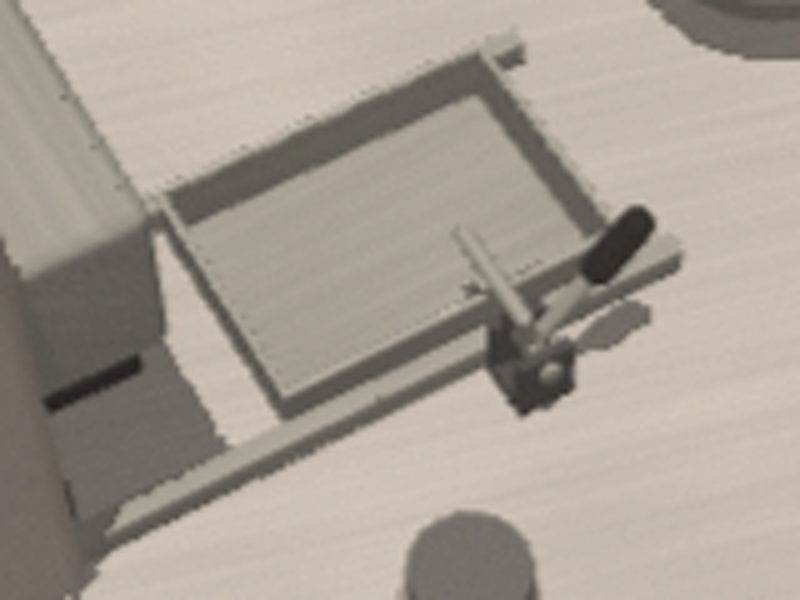

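The zoomed pictures show the tray's rim corners, the rail ends and the grip clearly, and the crossbar is still up over the tray. I'll fit the slicer pose and tray offset from points in both views.

```bash
python3 - <<'E'
from h import *
from scipy.optimize import least_squares
np.set_printoptions(precision=4,suppress=True)
# (cam, zoompx, (x,y,z) mm slicer frame, on tray?)
Y=96.5
obs=[("top",(42,199),(79.5,240,20),0),("top",(124,545),(-79.5,240,20),0),("top",(105,204),(70,Y,40),1),("top",(175,512),(-70,Y,40),1),
("top",(535,98),(70,-Y,40),1),("top",(605,405),(-70,-Y,40),1),("side",(677,246),(79.5,240,20),0),("side",(520,36),(-79.5,240,20),0),
("side",(485,52),(-70,Y,40),1),("side",(285,408),(70,-Y,40),1),("side",(160,195),(-70,-Y,40),1),("top",(106,103),(103.5,197,101),0),("side",(642,215),(103.5,197,101),0)]
off=dict(top=np.array([255,195]),side=np.array([240,190]))
px=lambda o:off[o[0]]+(np.array(o[1])+.5)/5-.5
def W(p,P,t): 
    x,y,z=np.array(P)/1000; y+=p[3]*t
    c,s=np.cos(p[2]),np.sin(p[2]); return [p[0]+c*x-s*y,p[1]+s*x+c*y,z]
f=lambda p:np.concatenate([proj(o[0],W(p,o[2],o[3]))[0]-px(o) for o in obs])
r=least_squares(f,[.48,-.1,.21,.1],loss="soft_l1");p=r.x;print("x y yaw d",p);print(f(p).reshape(-1,2))
# independent heights by triangulation
for n,(a,b) in dict(railp=(6,0),railm=(7,1),trayend_m=(8,3),tray_in_p=(9,4),tray_in_m=(10,5),tip=(12,11)).items():
    print(n,*tri(px(obs[a]),px(obs[b])),np.array(W(p,obs[b][2],obs[b][3])))
np.save("p.npy",p)
s=state()
from scipy.spatial.transform import Rotation as R
print(R.from_quat(s["tool_rot"]).as_matrix(), s["q"])
for l,t,sd,z in(("salt",(343,138),(334,300),.12),("mug",(402,120),(281,340),.09),("soap",(184,237),(434,178),.19),("bowl",(211,314),(395,165),.06)): print(l,atz("top",t,z))
E
```

```text
x y yaw d [ 0.5287 -0.0816  0.2576  0.1134]
[[-0.99    0.0524]
 [-1.043  -0.3576]
 [-0.3145 -0.7503]
 [ 0.3623 -0.8942]
 [-1.8922  0.0895]
 [-0.7782 -0.1176]
 [-0.6914 -0.2528]
 [-1.0206  0.5268]
 [-1.6621 -0.6217]
 [-0.6249 -2.2363]
 [-1.0316  0.1313]
 [-0.4314  0.3639]
 [-0.8854  1.3502]]
railp [0.5452 0.1704 0.0197] 0.003825198168907831 [0.5445 0.1708 0.02  ]
railm [0.3906 0.1304 0.0219] 0.00534344722421806 [0.3907 0.1303 0.02  ]
trayend_m [0.4059 0.1066 0.0342] 0.004078371800376089 [0.4076 0.1036 0.04  ]
tray_in_p [ 0.5938 -0.0494  0.0328] 0.005409918102044 [ 0.5921 -0.0474  0.04  ]
tray_in_m [ 0.4569 -0.0826  0.0405] 0.004394897776443345 [ 0.4567 -0.0831  0.04  ]
tip [0.5791 0.1354 0.1071] 0.003033864183270915 [0.5786 0.1353 0.101 ]
[[-0.     -0.9753  0.2209]
 [ 0.      0.2209  0.9753]
 [-1.      0.      0.    ]] [ 1.328   0.3197  1.5645  0.      1.2574 -0.0201]
salt [ 0.7448 -0.005   0.12  ]
mug [ 0.7956 -0.1341  0.09  ]
soap [0.5225 0.3095 0.19  ]
bowl [0.365  0.2743 0.06  ]
```

```bash
cat >> h.py <<'E'
from scipy.spatial.transform import Rotation as R
def S2W(x,y,z):
    p=np.load("p.npy");c,s=np.cos(p[2]),np.sin(p[2]);return np.array([p[0]+c*x-s*y,p[1]+s*x+c*y,z])
def here():
    s=state();p=np.load("p.npy");d=np.array(s["ee_pos"])[:2]-p[:2];c,n=np.cos(p[2]),np.sin(p[2])
    M=R.from_quat(s["tool_rot"]).as_matrix();
    print("slicer-frame tcp mm",np.round([1e3*(c*d[0]+n*d[1]),1e3*(-n*d[0]+c*d[1]),1e3*s["ee_pos"][2]],1),"t",s["t"],"F",np.round(s["force"],1),"open",s["opening"],"jaw yaw err",np.arctan2(-M[0,2],M[1,2])-p[2])
    return s,M
def inc(x,y,z):
    s,M=here();print("cm to go",np.round(100*M.T@(S2W(x,y,z)-np.array(s["ee_pos"])),2))
E
python3 - <<'E'
from h import *
inc(-.005,.25,.214)
E
```

```text
slicer-frame tcp mm [-224.8  723.5  213.9] t 1.4 F [-0.2 -0.   0.7] open 0.9969317839453302 jaw yaw err -0.4803336539759039
cm to go [-1.000e-02 -4.137e+01 -3.184e+01]
```

Request:
jog_arm --pt "0 -4.4 -3.4 -0.06 -1" --pt "0 -9 -6.9 -0.12 -1" --pt "0 -13.6 -10.5 -0.18 -1" --pt "0 -18.2 -14 -0.24 -1" --pt "0 -22.8 -17.5 -0.3 -1" --pt "0 -27.4 -21.1 -0.36 -1" --pt "0 -32 -24.6 -0.42 -1" --pt "0 -36.6 -28.2 -0.48 -1" --pt "0 -41.4 -31.8 -0.48 -1" --pt "0 -41.4 -31.8 -0.48 -1" --grip_force 20

```text
t: 2.65
ee_pos: [0.4628, 0.1564, 0.2139]
tool_rot: [0.559, -0.433, -0.558, -0.433]
force: [-0.7, 1.0, 0.2]
opening: 0.003
```

```bash
python3 - <<'E'
from h import *
inc(-.005,.25,.022)
E
```

```text
slicer-frame tcp mm [ -3.2 246.9 213.9] t 2.65 F [-0.7  1.   0.2] open 0.0029487719651478304 jaw yaw err -0.006328053392148092
cm to go [19.19  0.2   0.32]
```

Request:
jog_arm --pt "5 0.2 0.3 0 -1" --pt "10 0.2 0.3 0 -1" --pt "15 0.2 0.3 0 -1" --pt "18 0.2 0.3 0 -1" --pt "19.1 0.2 0.3 0 -1" --pt "19.1 0.2 0.3 0 -1"

```text
t: 3.4
ee_pos: [0.4577, 0.1622, 0.023]
tool_rot: [-0.56, 0.432, 0.56, 0.432]
force: [-0.3, 0.5, 0.2]
opening: 0.005
```

```bash
python3 - <<'E'
from h import *
inc(-.005,.12,.022)
save("side","side1");save("top","top1")
a=cv2.imread("pics/side1.png")[150:310,220:430];b=cv2.imread("pics/top1.png")[180:340,220:430]
cv2.imwrite("pics/c1.png",cv2.resize(np.hstack([a,b]),(800,305),interpolation=cv2.INTER_CUBIC))
E
```

```text
slicer-frame tcp mm [ -6.6 253.8  23. ] t 3.4 F [-0.3  0.5  0.2] open 0.004556937103596177 jaw yaw err 0.00029075377112403045
cm to go [  0.1   -0.16 -13.38]
```

View pics/c1.png

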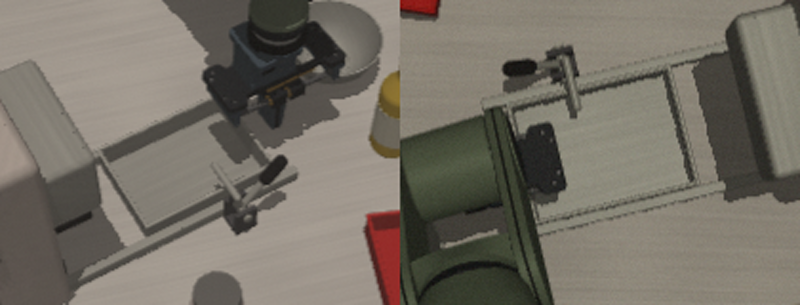

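The fingers are down just outside the tray's outer wall (about (275,110) in the left crop), with the gripper clear of the lever and rails. Now I'll push slowly.

Request:
jog_arm --pt "0 0 -1.5 0 -1" --pt "0 0 -2.5 0 -1" --pt "0 0 -3.2 0 -1" --pt "0 0 -4.2 0 -1" --pt "0 0 -5.4 0 -1" --pt "0 0 -6.6 0 -1" --pt "0 0 -7.8 0 -1" --pt "0 0 -9 0 -1" --pt "0 0 -10.2 0 -1" --pt "0 0 -11.2 0 -1"

```text
t: 4.75
ee_pos: [0.4865, 0.0525, 0.0229]
tool_rot: [-0.56, 0.432, 0.56, 0.432]
force: [-0.3, 1.0, 1.1]
opening: 0.007
```

```bash
python3 - <<'E'
from h import *
inc(-.005,.11,.022)
E
```

```text
slicer-frame tcp mm [ -6.7 140.4  22.9] t 4.75 F [-0.3  1.   1.1] open 0.007238088821835902 jaw yaw err -0.0006859420126910099
cm to go [ 0.09 -0.17 -3.04]
```

Request:
jog_arm --pt "0 0 -0.7 0 -1" --pt "0 0 -1.4 0 -1" --pt "0 0 -1.9 0 -1" --pt "0 0 -2.2 0 -1" --pt "0 0 -2.4 0 -1"

```text
t: 5.38
ee_pos: [0.4924, 0.03, 0.0229]
tool_rot: [-0.56, 0.432, 0.56, 0.432]
force: [-0.9, 2.1, 0.7]
opening: 0.009
```

```bash
python3 - <<'E'
from h import *
inc(-.005,.11,.022)
save("side","side2");save("top","top2")
a=cv2.imread("pics/side2.png")[150:310,220:430];b=cv2.imread("pics/top2.png")[180:340,220:430]
cv2.imwrite("pics/c2.png",cv2.resize(np.hstack([a,b]),(800,305),interpolation=cv2.INTER_CUBIC))
E
```

```text
slicer-frame tcp mm [ -6.7 117.1  22.9] t 5.375 F [-0.9  2.1  0.7] open 0.008623428233305525 jaw yaw err -0.00032922701852289293
cm to go [ 0.09 -0.17 -0.71]
```

View pics/c2.png

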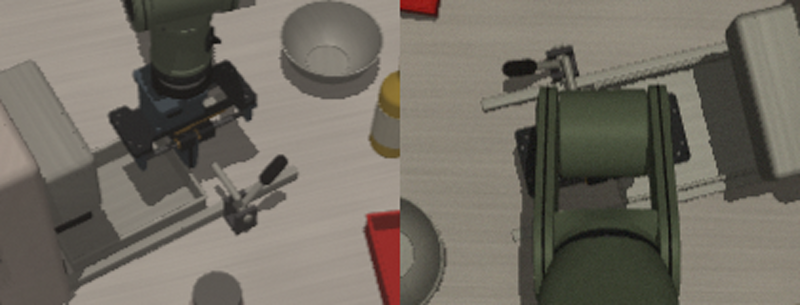

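The tray is sliding in with the fingers at its outer wall. The lever is still open and the force is about 2 N. I'll creep to the stop.

Request:
jog_arm --pt "0 0 -0.2 0 -1" --pt "0 0 -0.4 0 -1" --pt "0 0 -0.6 0 -1" --pt "0 0 -0.6 0 -1"

```text
t: 5.98
ee_pos: [0.494, 0.024, 0.0229]
tool_rot: [0.56, -0.432, -0.56, -0.432]
force: [-0.5, 0.0, -0.0]
opening: 0.002
```

Request:
jog_arm --pt "0 0 -0.2 0 -1" --pt "0 0 -0.3 0 -1" --pt "0 0 -0.3 0 -1"

```text
t: 6.35
ee_pos: [0.4949, 0.0227, 0.0229]
tool_rot: [-0.559, 0.431, 0.56, 0.433]
force: [0.5, 7.7, -0.7]
opening: 0.001
```

```bash
python3 - <<'E'
from h import *
inc(-.005,.11,.022)
E
```

```text
slicer-frame tcp mm [ -6.2 109.4  22.9] t 6.35 F [ 0.5  7.7 -0.7] open 0.0011544417034476844 jaw yaw err -0.001953092061919015
cm to go [ 0.09 -0.12  0.06]
```

Request:
jog_arm --pt "0 0 -0.2 0 -1" --pt "0 0 -0.3 0 -1" --pt "0 0 -0.3 0 -1"

```text
t: 6.72
ee_pos: [0.4951, 0.0226, 0.023]
tool_rot: [-0.557, 0.431, 0.561, 0.435]
force: [-0.9, 19.7, 0.1]
opening: 0.004
```

```bash
python3 - <<'E'
from h import *
inc(-.005,.11,.022)
E
```

```text
slicer-frame tcp mm [ -6.  109.3  23. ] t 6.725 F [-0.9 19.7  0.1] open 0.00442089544241213 jaw yaw err -0.004433562507656419
cm to go [ 0.1  -0.1   0.07]
```

The force rose to 20 N with no further motion at y 109, and 110 was expected, so the tray is home. Next: back off, rise and go over to the lever.

Request:
jog_arm --pt "0 0 2 0 -1" --pt "0 0 4 0 -1" --pt "-4 0 4.5 0 -1" --pt "-10 0 4.5 0 -1" --pt "-16 0 5 0 -1" --pt "-18 -3 7 0 -1" --pt "-18 -7 10 0 -1" --pt "-18 -10 12.2 0 -1" --pt "-18 -11 12.2 0 -1" --pt "-18 -11 12.2 0 -1"

```text
t: 7.98
ee_pos: [0.5708, 0.1637, 0.2024]
tool_rot: [-0.56, 0.432, 0.56, 0.431]
force: [0.6, -0.2, -0.6]
opening: 0.003
```

```bash
python3 - <<'E'
from h import *
inc(.1035,.230,.082)
save("side","side3");save("top","top3")
a=cv2.imread("pics/side3.png")[150:310,220:430];b=cv2.imread("pics/top3.png")[180:340,220:430]
cv2.imwrite("pics/c3.png",cv2.resize(np.hstack([a,b]),(800,305),interpolation=cv2.INTER_CUBIC))
# expected home corners
for P in((70,96.5),(-70,96.5)): print(np.round(proj("side",S2W(P[0]/1e3,P[1]/1e3,.04)),1),np.round(proj("top",S2W(P[0]/1e3,P[1]/1e3,.04)),1))
E
```

```text
slicer-frame tcp mm [103.2 226.5 202.4] t 7.975 F [ 0.6 -0.2 -0.6] open 0.0027539550322743874 jaw yaw err -0.0004153285169544718
cm to go [12.04 -0.05  0.36]
[[324.3 255.2]] [[324.9 222.7]]
[[297.7 216.3]] [[339.9 284. ]]
```

View pics/c3.png

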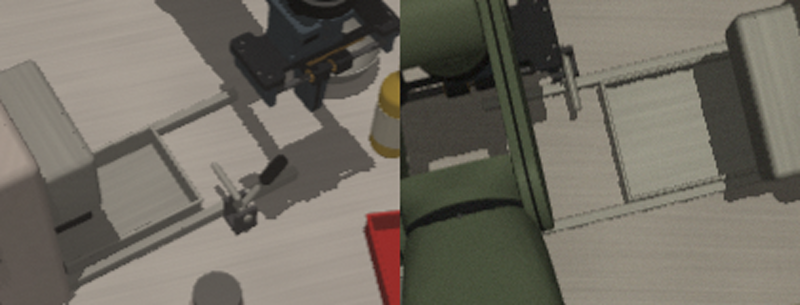

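The crop shows the tray's outer corners at top pixels (325,224.6) and (339.7,286.6). I predicted (325,222.7) and (340,284) for home, so that agrees. The lever is still open. Now I'll go down behind the grip.

Request:
jog_arm --pt "3 0 0.3 0 -1" --pt "7 0 0.4 0 -1" --pt "11 0 0.4 0 -1" --pt "12 0 0.4 0 -1" --pt "12 0 0.4 0 -1"

```text
t: 8.7
ee_pos: [0.5698, 0.1678, 0.0834]
tool_rot: [0.56, -0.432, -0.56, -0.432]
force: [-0.2, -0.4, -0.2]
opening: 0.004
```

Request:
jog_arm --pt "0 0 -1 0 -1" --pt "0 0 -2 0 -1" --pt "0 0 -2.8 0 -1" --pt "0 0 -3.6 0 -1" --pt "0 0 -4.4 0 -1"

```text
t: 9.32
ee_pos: [0.582, 0.1258, 0.0844]
tool_rot: [0.56, -0.431, -0.559, -0.433]
force: [-0.9, 3.1, 3.3]
opening: 0.005
```

```bash
python3 - <<'E'
from h import *
inc(.1035,.13,.082)
save("side","side4");save("top","top4")
a=cv2.imread("pics/side4.png")[150:310,220:430];b=cv2.imread("pics/top4.png")[180:340,220:430]
cv2.imwrite("pics/c4.png",cv2.resize(np.hstack([a,b]),(800,305),interpolation=cv2.INTER_CUBIC))
E
```

```text
slicer-frame tcp mm [104.4 186.9  84.4] t 9.325 F [-0.9  3.1  3.3] open 0.00528130542155287 jaw yaw err -0.0005817137014482721
cm to go [ 0.23  0.08 -5.69]
```

View pics/c4.png

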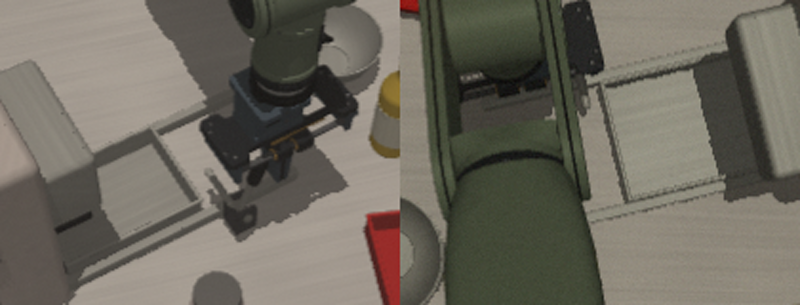

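The fingers are pushing the grip towards the slicer at about 3 N, and the lever and crossbar are turning. I'll continue past upright.

Request:
jog_arm --pt "0 0 -0.8 0 -1" --pt "0 0 -1.6 0 -1" --pt "0 0 -2.4 0 -1" --pt "0 0 -3.2 0 -1" --pt "0 0 -4 0 -1" --pt "0 0 -4.6 0 -1" --pt "0 0 -4.6 0 -1" --pt "0 0 -4.6 0 -1"

```text
t: 10.42
ee_pos: [0.5927, 0.0814, 0.0829]
tool_rot: [-0.56, 0.432, 0.56, 0.432]
force: [0.1, -0.4, 0.2]
opening: 0.003
```

```bash
python3 - <<'E'
from h import *
inc(.1035,.23,.082)
for c in("top","side"):
    save(c,c+"5"); print(c,[(round(r["score"],2),np.round(r["extent"]).tolist()) for r in spot_in(c,"lever_tip")[:3]], "open",proj(c,S2W(.1035,.194,.097)),"locked",proj(c,S2W(.1035,.078,.097)))
E
```

```text
slicer-frame tcp mm [103.3 141.3  82.9] t 10.425 F [ 0.1 -0.4  0.2] open 0.0032225071115509706 jaw yaw err -0.00034267314394514914
cm to go [ 0.09 -0.01  8.87]
top [(0.47, [320.0, 230.0, 6.0, 18.0])] open [[276.87864841 215.44709695]] locked [[329.76534477 202.69962164]]
side [(0.56, [245.0, 255.0, 259.0, 176.0]), (0.51, [334.0, 261.0, 24.0, 15.0])] open [[365.96749689 235.41425582]] locked [[324.27978631 255.75948798]]
```

The force dropped to zero, which suggests it snapped. I'll withdraw up and back, then look.

Request:
jog_arm --pt "0 0 2 0 -1" --pt "-3 0 5 0 -1" --pt "-9 0 6 0 -1" --pt "-14 3 9 0 -1" --pt "-14 9 12 0 -1" --pt "-14 15 15 0 -1" --pt "-14 20 18 0 -1" --pt "-14 25 21 0 -1" --pt "-14 28 24 0 -1" --pt "-14 28 24 0 -1"

```text
t: 11.88
ee_pos: [0.2581, 0.2432, 0.2232]
tool_rot: [-0.561, 0.43, 0.561, 0.43]
force: [0.5, 0.4, -0.3]
opening: 0.006
```

```bash
python3 - <<'E'
from h import *
here()
save("side","side6");save("top","top6")
a=cv2.imread("pics/side6.png")[180:400,220:450];b=cv2.imread("pics/top6.png")[100:320,190:420]
cv2.imwrite("pics/c6.png",cv2.resize(np.hstack([a,b]),(800,383),interpolation=cv2.INTER_CUBIC))
for c in("top","side"):
    for l in("lever_tip","bowl","salt","soap","mug"): print(c,l,[(round(r["score"],2),np.round(r["extent"]).tolist()) for r in spot_in(c,l)[:2]])
E
```

```text
slicer-frame tcp mm [-179.   383.   223.2] t 11.875 F [ 0.5  0.4 -0.3] open 0.006290065618895204 jaw yaw err 0.005308839049322667
top lever_tip [(0.54, [320.0, 218.0, 32.0, 39.0]), (0.35, [410.0, 227.0, 298.0, 158.0])]
top bowl [(0.83, [208.0, 315.0, 70.0, 64.0]), (0.69, [320.0, 219.0, 28.0, 39.0])]
top salt [(0.86, [341.0, 146.0, 29.0, 40.0])]
top soap [(0.8, [195.0, 243.0, 34.0, 33.0]), (0.15, [408.0, 227.0, 290.0, 158.0])]
top mug [(0.78, [397.0, 123.0, 52.0, 42.0])]
side lever_tip [(0.58, [246.0, 259.0, 266.0, 173.0])]
side bowl [(0.63, [394.0, 173.0, 55.0, 41.0]), (0.55, [284.0, 355.0, 46.0, 52.0])]
side salt [(0.63, [334.0, 316.0, 25.0, 50.0])]
side soap [(0.59, [429.0, 203.0, 30.0, 61.0])]
side mug [(0.77, [283.0, 354.0, 46.0, 52.0])]
```

View pics/c6.png

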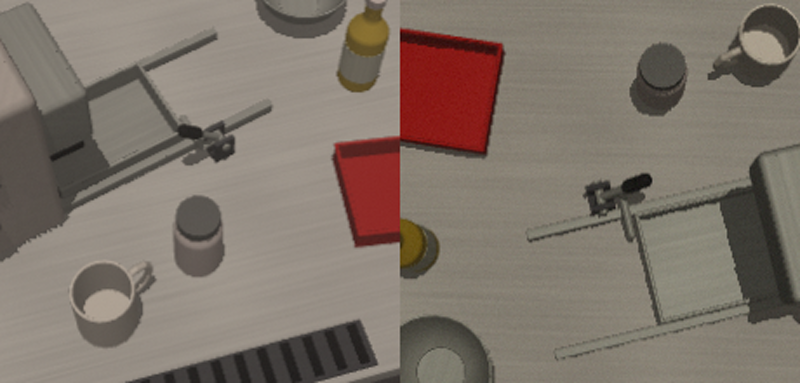

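The picture shows the grip at top pixel (331,203.5), where (330,203) was predicted for locked. The crossbar is down just behind the end wall of the tray, which is still home, and the bystanders are in place.

```bash
python3 -c "
from h import *
print(job_done())"
```

```text
the job is handed in; nothing more can be done
None
```

The tray is fully home under the chute and the lever is locked across it. I handed the job in at about 12 s of the 45 s allowed.

- **Tray:** I pushed it about 113 mm with the shut fingertips, flat on the counter. At the end the force rose from about 8 to 20 N with no further movement. The fingertips stopped at y 109 mm, against 110 expected. After the push its outer corners were within about 3 px of where they should be when home.
- **Lever:** I pushed the grip over centre, at about 3 N mid-push, and the contact force then fell to zero. In the last picture the grip is within about 1 px of the locked position. The crossbar is down just behind the tray's end wall.
- **Bystanders:** the bowl, salt jar, soap bottle and mug are all within about 2 px of where they started. The robot has withdrawn and touches nothing.

**Checks that disagreed:**
- The position fit had errors of about 1 px, with two or three points at about 2 px. Two tray corners came out 6–7 mm too low when measured from both views.
- In the last pictures the `lever_tip` detector gave only rough boxes, so the locked reading comes from my own look at the picture.

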